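Hang the jar caddy on the pantry rail and stock it from the basket

TASK

Hang the empty dark steel caddy by its hook on the steel rail, tray towards the robot, on the rail's left part as the robot sees it, at least a hand's breadth (100 mm) to the left of the blank label card, then slide it along the rail, still hooked on, until it is centred on the card. Then lift the tallest jar out of the wooden basket, keeping it upright, and set it down gently, standing flat in the hanging caddy's tray. Leave the two shorter jars in the basket, and the mug and the tin where they are.

Things in the scene. Friction and masses are not known exactly. Their poses are not given: they have to be found in the camera images.
- caddy: Dark sheet-steel caddy, 0.25 kg, loose, upright on the counter. Origin: centre of the tray's underside, z up. Tray 90 x 90 mm, 25 mm high, walls and floor 3 mm. On its +x side a back plate 74 mm wide (x 45 to 49 mm) rises to z = 152 mm. At its top a hook reaches to +x, opening downward, and above that stands a wooden grip tab (see the two points).
- caddy_hook (a point): Caddy point (62, 0, 150) mm, axes as the caddy's: underside of the hook's roof, which rests on the rail. Hook 70 mm wide along y; roof 4 mm thick; throat 23 mm wide, from caddy x = 49 to 72 mm; the lip hangs to z = 120 mm, flared outward (to x = 81 mm) below z = 128 mm.
- caddy_tab (a point): Caddy point (49, 0, 176) mm, axes as the caddy's: in the wooden grip tab, 8 mm below its top, 22 mm above the hook roof's top. Tab 10 mm thick along x, 50 mm wide along y, 30 mm high above the roof: pinch it from above across its thickness.
- rack: Fixed rack. Origin: on the counter below the rail's middle; y along the rail (+y is the robot's left), +x away from the robot. Base board 16 mm thick, 430 mm along y, x -40 to 90 mm. Posts 14 mm thick at y = +-200 mm, 215 mm high. Caddy hangs with its tray on the robot's side, its x along the rack's, origin near x = -62, z = 56 mm, leaning a few degrees at most.
- rail_mid (a point): Middle of the steel rail, on its axis, 200 mm above the counter; axes as the rack's. Rail 12 mm thick, 400 mm long. A lower bar 10 mm thick, centre 6 mm nearer the robot and 94 mm below, stops the hung caddy's back plate.
- card: The mark: fixed blank paper card, 44 mm wide along y, upright in a small dark wooden foot, 70 mm high in all, on the rack's base board 55 mm beyond the rail (+x), right of the rail's middle. Origin under its centre; axes as the rack's. The caddy is centred when its hook point has the card's y along the rail.
- basket: Fixed open wooden basket, 320 mm along its x, 140 mm along y, 70 mm high, walls and floor 6 mm. Origin: centre of its underside. Three jars stand in a row in it, about 100 mm apart along its x, in any order.
- tall_jar: The tallest jar: glass, 56 mm diameter, 150 mm high in all, the top 26 mm being a brass lid of 53 mm diameter. About 0.35 kg, loose. Origin: centre of its underside; z up. Grip it by the lid from above.
- medium_jar: Jar in the basket, 60 mm diameter, 105 mm high. Origin: centre of its underside. Stays in the basket.
- squat_jar: Jar in the basket, 68 mm diameter, 80 mm high. Origin: centre of its underside. Stays in the basket.
- mug: White mug, 76 mm diameter, 85 mm high, on the counter. Origin: centre of its underside. Not to be moved.
- tin: Plain tin, 66 mm diameter, 90 mm high, on the counter. Origin: centre of its underside. Not to be moved.

How it is judged:
On the way, in this order (a step that is already met when the one before it is completed fails the run):
1. the caddy is hooked on the rail, at least 90 mm to the left of the card (x of caddy in the frame of rail_mid below -0.03 m and x of caddy_hook in the frame of rail_mid between -0.012 and 0.012 m and z of caddy_hook in the frame of rail_mid between -0.001 and 0.011 m and y of caddy_hook in the frame of card above 0.09 m and contact force between caddy and rack above 0.2 N), for 0.1 s.
2. the caddy, still hooked on the rail, slides through the stretch 25 to 80 mm to the left of the card (x of caddy in the frame of rail_mid below -0.03 m and x of caddy_hook in the frame of rail_mid between -0.012 and 0.012 m and z of caddy_hook in the frame of rail_mid between -0.001 and 0.011 m and y of caddy_hook in the frame of card between 0.025 and 0.08 m), for 0.04 s.
3. the caddy hangs on the rail, centred on the card within 15 mm (x of caddy in the frame of rail_mid below -0.03 m and x of caddy_hook in the frame of rail_mid between -0.012 and 0.012 m and z of caddy_hook in the frame of rail_mid between -0.001 and 0.011 m and y of caddy_hook in the frame of card between -0.015 and 0.015 m), for 0.2 s.
4. the tall jar is lifted clear above the basket's rim, with the caddy hooked at the card (all of step 3 and z of tall_jar in the frame of basket above 0.08 m), for 0.1 s.
At the end, for the whole second after the job is handed in: The caddy hangs by its hook on the rail, tilted under 0.2 rad, centred on the card within 15 mm; the tall jar stands flat in its tray (30 mm of centre, 0.15 rad); both are still and released; the two shorter jars are down in the basket; mug and tin are within 40 mm of their places (all of step 3 and x of tall_jar in the frame of caddy between -0.03 and 0.03 m and y of tall_jar in the frame of caddy between -0.03 and 0.03 m and z of tall_jar in the frame of caddy between -0.003 and 0.012 m and angle between the z axis of tall_jar and the z axis of caddy, either way round below 0.15 rad and angle between caddy's own z axis and vertical below 0.2 rad and linear speed of each of tall_jar, caddy below 0.03 m/s and contact force between the fingers and anything else below 0.3 N and z of medium_jar in the frame of basket between -0.005 and 0.02 m and z of squat_jar in the frame of basket between -0.005 and 0.02 m and distance of each of mug, tin from where it was at the start of the episode below 0.04 m); the robot touches nothing.
It fails at once if a shorter jar is lifted out of the basket or knocked over ((z of medium_jar in the frame of basket above 0.05 m or angle between medium_jar's own z axis and vertical above 0.6 rad) or (z of squat_jar in the frame of basket above 0.05 m or angle between squat_jar's own z axis and vertical above 0.6 rad)).
It fails at once if the mug or the tin is moved by more than 40 mm or knocked over ((distance of mug from where it was at the start of the episode above 0.04 m or angle between mug's own z axis and vertical above 0.5 rad) or (distance of tin from where it was at the start of the episode above 0.04 m or angle between tin's own z axis and vertical above 0.5 rad)).
It fails at once if the tall jar is tipped over (more than about 35 degrees) (angle between tall_jar's own z axis and vertical above 0.6 rad).
It fails at once if the tall jar is dropped (falls free at over 0.5 m/s) or banged into the caddy (over 80 N) (contact force between tall_jar and caddy above 80 N or (linear speed of tall_jar above 0.5 m/s and contact force between the fingers and tall_jar below 0.1 N)).
It also fails if it takes over 61 s, if anything falls off the work surface, if the arm or the gripper's body presses on something with over 40 N, if the wrist force passes 120 N, or if a joint passes its speed limit or range.

ROBOT

A 7-joint arm with a two-finger parallel gripper is mounted at the origin on the work surface. World frame = base frame: x ahead of the robot, y to its left, z up, the work surface at z = 0. Lengths are in m, angles in rad, forces in N, time in s.
With the tool pointing down it reaches from about 0.425 to 0.925 m from the base axis. Payload 6.8 kg.
Tool frame: the origin (TCP) lies on the centre line of the jaws, within the pads' length; the fingertips stand ctrl.tcp_to_tips ahead of it and the grasp point (between the pads) lies 2 mm behind it (ctrl.tcp_to_tips is the distance from the TCP to the fingertips, in m); z points along the fingers, y is the direction in which the jaws open and shut (so a half turn about z gives the same grasp; the last joint's range is limited). The gripper opens to 85 mm and grips with 20 to 120 N. Pads are 22 mm wide; open, the fingers measure 114 mm over their backs; the gripper's body (76 mm by 85 mm) begins 54 mm behind the grasp point. The pads swing forward as they close: fully open they stand 13 mm farther back than shut.
Start: joints at [1.228, 0.477, 0.022, 1.555, -0.011, 1.109, -0.083], TCP at [0.157, -0.656, 0.248] pointing down, gripper open.
Joint ranges: [-2.96, 2.96], [-0.34, 2.1], [-1.41, 1.46], [0.24, 2.44], [-1.37, 4.51], [0.17, 1.92], [-2.96, 2.96]. Speed limits (rad/s): [2.39, 2.39, 3.14, 3.14, 3.14, 3.14, 3.14].

INTERFACE

Orientations are given as a unit quaternion [x, y, z, w].
In Python, from workcell import ctrl gives the robot as it stands. The module is installed in compiled form; this text tells all that it offers.
- The arm moves only by the tool step_arm, never from a script. Its argument "series" is a list of rows, each an object with "gripper": the finger opening in m, from 0 to 0.0854; "travel": the shift along the tool's x, y, z in m, a list of three; "dr": the turn, a rotation vector about the tool's x, y, z in rad, a list of three. In form: [{"gripper": gripper, "travel": [dx, dy, dz], "dr": [ax, ay, az]}, ...]. A call has 1 to 10 rows; each row is the pose to reach, as a shift and turn from the pose commanded when the call began, along the tool's axes at that moment; what a row does not reach only later rows make up. A row lasts 1/12 s, in which the tool goes at most 41.7 mm and 7.16 degrees, less where a joint would pass 70% of its speed; a pose out of reach is approached as far as the arm can. A call with a gripper value outside its range is refused whole. The fingers move at their own pace and stop on an object; "force" is the grip in N (left out, the last holds). Time passes only in rows, so rows that repeat a pose let the fingers close. It gives the time, the measured TCP pose, the force and the opening at its end, in the units of the state.
- ctrl.get_state(): the state, without advancing time (a new reading comes with each control period).
- ctrl.read_camera(name): name is "scene" or "top" or "wrist"; returns the picture (480x640x3 uint8, blue, green, red); there is no depth.
- ctrl.camera_model(name): a dict with "fovy" (degrees; the focal length in pixels is half the picture's height over the tangent of half this angle, whatever the lens; pixels are square), "cx", "cy" (the principal point, pixels), "k1" (the pictures are not rectified: a ray, as slopes to the right and down, at radius r is drawn at 1 + k1 r^2 times it, then the intrinsics apply), "origin" and "rotation" of the camera in the world. Camera axes: x right, y down, z forward; pixel columns grow to the right and rows downward; lengths in m; the calibration is good to about 2 mm. A picture is of the moment at which its call begins: read the wrist's pose just before it. camera_model takes no time and is no camera call; for the wrist camera it gives the pose at the moment of the call.
- ctrl.job_done(): hands the job in, once; it reports no verdict.
The state is a dict: "clock": time; "q": joint angles; "qd": joint speeds; "joint_efforts": joint torques, N m; "eef_pos": TCP position; "tcp_rot": TCP orientation; "ft_force": force on the tool from outside, world axes, zero at the start; "wrist_torque": the same for the moment, N m; "grip_width": finger opening in m.
Only numpy, scipy, OpenCV 4.12 (cv2) and the standard library are available. Lean on these libraries where they do the work, as an engineer would, in place of code of your own. Each camera call takes 0.05 s, during which the arm holds its last target. There are 200 camera calls.

## Working session

There is one attempt and no reset: what is moved stays moved. The work goes in short steps, Python scripts to look and compute and a tool call to move; the robot and the scene stay as the last step left them, time stands still between calls to the robot, and variables do not carry over. Pictures are saved under pics/ and viewed, about 8 in all and at most 12, crops included, and the job is handed in when it is done.

Besides the shell and the picture viewer there is one more tool, called after "Call:" as name(argument=value, ...) on one line, values as JSON. step_arm: Moves the arm, as the interface text tells. Its arguments: {"type":"object","properties":{"series":{"type":"array"},"force":{"type":"number"}},"required":["series"]}

```bash
mkdir -p pics
cat > h.py <<'E'
import numpy as np, cv2
from workcell import ctrl
from scipy.spatial.transform import Rotation as R
def snap(n,f):
    m=ctrl.camera_model(n); im=ctrl.read_camera(n); cv2.imwrite('pics/'+f,im); np.save('pics/'+f+'.npy',m,allow_pickle=True); return im,m
def load(f): return cv2.imread('pics/'+f), np.load('pics/'+f+'.npy',allow_pickle=True).item()
def K(m):
    f=240/np.tan(np.radians(m['fovy'])/2); return np.array([[f,0,m['cx']],[0,f,m['cy']],[0,0,1.]])
def ray(m,uv):
    p=cv2.undistortPointsIter(np.array([[uv]],float),K(m),np.array([m['k1'],0,0,0,0.]),None,None,(3,100,1e-10)).ravel()
    return np.array(m['origin']),np.array(m['rotation']).reshape(3,3)@np.array([p[0],p[1],1])
def onz(m,uv,z):
    o,d=ray(m,uv); return o+d*(z-o[2])/d[2]
def proj(m,P):
    c=(np.atleast_2d(P)-m['origin'])@np.array(m['rotation']).reshape(3,3)
    return cv2.projectPoints(c,np.zeros(3),np.zeros(3),K(m),np.array([m['k1'],0,0,0,0.]))[0].reshape(-1,2)
def tri(ms,uvs):
    A=np.zeros((3,3));b=np.zeros(3)
    for m,u in zip(ms,uvs):
        o,d=ray(m,u);d/=np.linalg.norm(d);M=np.eye(3)-np.outer(d,d);A+=M;b+=M@o
    return np.linalg.solve(A,b)
E
python3 - <<'E'
from h import *
for n in('scene','top'):
    im,m=snap(n,n+'0.png');print(n,m)
s=ctrl.get_state();print(s['eef_pos'],s['tcp_rot'],ctrl.tcp_to_tips,s['clock'])
E
```

```text
scene {'fovy': 43.80307235613202, 'cx': 331.42014985068255, 'cy': 238.7634061683483, 'k1': -0.11742680230492379, 'origin': array([1.52108355, 0.010153  , 1.18245317]), 'rotation': array([ 0.66681792,  0.64788411, -0.24934121, -0.27097788])}
top {'fovy': 56.120212064460574, 'cx': 319.5964687083307, 'cy': 235.92034903395648, 'k1': -0.09273292887487848, 'origin': array([0.32748465, 0.07190652, 1.27454055]), 'rotation': array([-0.70126166,  0.70616551, -0.06795427,  0.07031768])}
[ 0.15691921 -0.65598397  0.24741161] [ 9.93113799e-01  1.17150669e-01 -1.61827683e-04 -8.22646206e-04] 0.017 0.1
```

View pics/scene0.png

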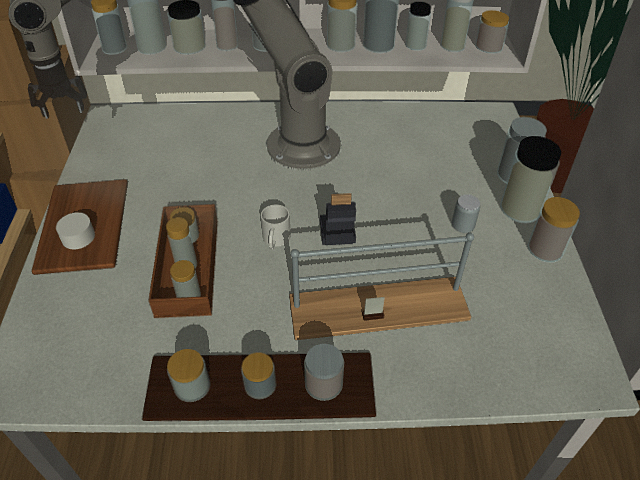

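View pics/top0.png

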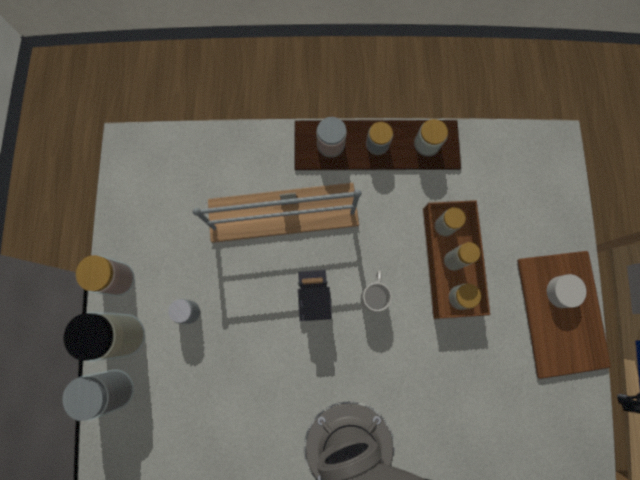

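```bash
sed -i "s/np.array(m\['rotation'\]).reshape(3,3)/R.from_quat(m['rotation']).as_matrix()/" h.py
python3 - <<'E'
from h import *
a,ma=load('scene0.png');b,mb=load('top0.png')
c1=cv2.resize(a[170:340,230:490],None,fx=3,fy=3,interpolation=cv2.INTER_CUBIC)[:, :780]
cv2.imwrite('pics/c1.png',c1)
t1=cv2.resize(b[175:325,190:365],None,fx=3,fy=3,interpolation=cv2.INTER_CUBIC)
t2=cv2.resize(b[195:325,415:500],None,fx=3,fy=3,interpolation=cv2.INTER_CUBIC)
o=np.zeros((450,790,3),np.uint8);o[:450,:525]=t1;o[:390,530:785]=t2;cv2.imwrite('pics/c2.png',o)
for n,im,m,roi in(('scene',a,ma,(140,195,230,320)),('top',b,mb,(415,190,500,325))):
    h=cv2.cvtColor(im,cv2.COLOR_BGR2HSV);k=cv2.inRange(h,(15,130,100),(28,255,255))
    M=np.zeros_like(k);x0,y0,x1,y1=roi;M[y0:y1,x0:x1]=k[y0:y1,x0:x1]
    for c in cv2.findContours(M,0,2)[0]:
        if cv2.contourArea(c)>60: print(n,cv2.contourArea(c),cv2.boundingRect(c),cv2.fitEllipse(c)[0])
E
```

```text
scene 376.0 (170, 260, 24, 22) (181.68246459960938, 270.6038513183594)
scene 429.0 (167, 207, 27, 33) (179.25807189941406, 223.2617645263672)
top 159.0 (457, 290, 24, 18) (468.3740234375, 295.19110107421875)
top 287.5 (460, 242, 20, 21) (469.3660888671875, 251.7479705810547)
top 289.5 (445, 208, 20, 20) (454.49078369140625, 217.49200439453125)
```

View pics/c1.png

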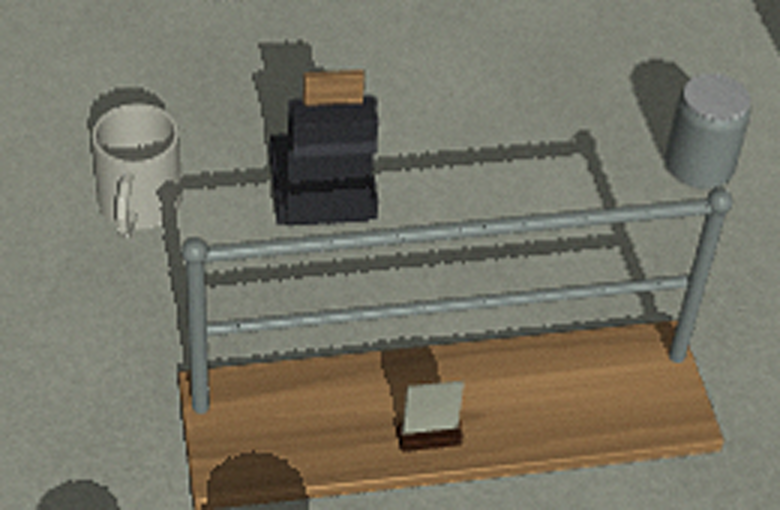

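View pics/c2.png

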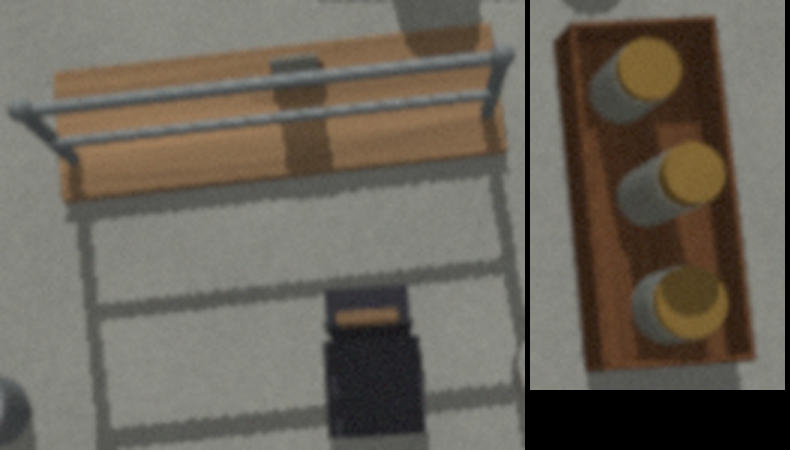

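Run:
```python
from h import *
a,ma=load('scene0.png');b,mb=load('top0.png')
S=lambda x,y:(230+x/3,170+y/3); T=lambda x,y:(190+x/3,175+y/3)
pr=lambda n,p:print(n,np.round(p,4))
pl=tri([ma,mb],[S(719,201),T(18,111)]);prr=tri([ma,mb],[S(195,250),T(506,57)])
pr('ballL',pl);pr('ballR',prr)
for n,u in(('L',T(18,111)),('R',T(506,57))):pr('top@.209 '+n,onz(mb,u,.209))
for n,u in(('L',S(719,201)),('R',S(195,250))):pr('sc@.209 '+n,onz(ma,u,.209))
# rail lines
pr('railT',[onz(mb,T(100,105),.2),onz(mb,T(460,64),.2)])
pr('railS',[onz(ma,S(280,246),.2),onz(ma,S(640,212),.2)])
pr('card tri',tri([ma,mb],[S(435,384),T(298,61)]));pr('card T',onz(mb,T(298,61),.086));pr('card S',onz(ma,S(435,384),.086))
pr('tab tri',tri([ma,mb],[S(335,72),T(366,316)]));pr('tabT',onz(mb,T(366,316),.184));pr('tabS',onz(ma,S(335,72),.184))
h=cv2.cvtColor(b,cv2.COLOR_BGR2HSV);k=cv2.inRange(h,(5,60,60),(28,255,255));M=np.zeros_like(k);M[270:292,296:330]=k[270:292,296:330]
c=max(cv2.findContours(M,0,1)[0],key=cv2.contourArea);r=cv2.minAreaRect(c);print(r)
v,_x,x0,y0=[float(q[0]) if hasattr(q,'__len__') else q for q in cv2.fitLine(c,2,0,.01,.01)]
p1=onz(mb,(x0-8*v,y0-8*_x),.184);p2=onz(mb,(x0+8*v,y0+8*_x),.184);pr('tab line',[p1,p2]);print('yaw deg',np.degrees(np.arctan2(-(p1-p2)[0],(p1-p2)[1])))
h2=cv2.cvtColor(a,cv2.COLOR_BGR2HSV)
for z in(.156,.111,.086):
  for n,u in(('far',(454.5,217.5)),('mid',(469.4,251.7)),('near',(465.5,294))):
    p=onz(mb,u,z); pr(f'{n} z{z} in scene',np.r_[p,proj(ma,p)[0]])
```

```text
ballL [0.6025 0.379  0.203 ]
ballR [ 0.645  -0.0213  0.2035]
top@.209 L [0.6011 0.3784 0.209 ]
top@.209 R [ 0.6434 -0.0221  0.209 ]
sc@.209 L [0.6083 0.3756 0.209 ]
sc@.209 R [ 0.6501 -0.0199  0.209 ]
railT [[0.6078 0.3126 0.2   ]
 [0.6403 0.0153 0.2   ]]
railS [[0.6393 0.0424 0.2   ]
 [0.6102 0.3158 0.2   ]]
card tri [0.679  0.1601 0.0816]
card T [0.6775 0.1574 0.086 ]
card S [0.6823 0.1618 0.086 ]
tab tri [0.4341 0.0937 0.1848]
tabT [0.4342 0.094  0.184 ]
tabS [0.4333 0.0934 0.184 ]
((312.0126647949219, 280.1776428222656), (5.2010345458984375, 20.234161376953125), 85.91438293457031)
tab line [[0.4334 0.1133 0.184 ]
 [0.4358 0.0746 0.184 ]]
yaw deg 3.6463082069102097
far z0.156 in scene [ 5.952000e-01 -2.725000e-01  1.560000e-01  1.865352e+02  2.524025e+02]
mid z0.156 in scene [ 5.058000e-01 -3.051000e-01  1.560000e-01  1.778811e+02  2.250204e+02]
near z0.156 in scene [ 3.990000e-01 -2.880000e-01  1.560000e-01  1.904907e+02  1.949308e+02]
far z0.111 in scene [ 6.059000e-01 -2.863000e-01  1.110000e-01  1.831365e+02  2.686432e+02]
mid z0.111 in scene [ 5.130000e-01 -3.203000e-01  1.110000e-01  1.744136e+02  2.400021e+02]
near z0.111 in scene [ 4.019000e-01 -3.025000e-01  1.110000e-01  1.873928e+02  2.085806e+02]
far z0.086 in scene [ 6.119000e-01 -2.940000e-01  8.600000e-02  1.813135e+02  2.774069e+02]
mid z0.086 in scene [ 5.169000e-01 -3.287000e-01  8.600000e-02  1.725543e+02  2.480808e+02]
near z0.086 in scene [ 4.035000e-01 -3.106000e-01  8.600000e-02  1.857318e+02  2.159353e+02]
```

```bash
cat >> h.py <<'E'
def pose():
    s=ctrl.get_state(); return np.array(s['eef_pos']),R.from_quat(s['tcp_rot']),s
def Rd(psi): return R.from_euler('z',psi,degrees=True)*R.from_euler('x',180,degrees=True)
def to(p,psi):
    c,r,s=pose(); print(p,psi,'travel',np.round(r.inv().apply(np.array(p)-c),4),'dr',np.round((r.inv()*Rd(psi)).as_rotvec(),3))
E
python3 - <<'E'
from h import *
to([.42,-.34,.30],70); to([.434,.094,.28],93.65)
E
```

```text
[0.42, -0.34, 0.3] 70 travel [ 0.3294 -0.2462 -0.0522] dr [-0.002 -0.001 -0.987]
[0.434, 0.094, 0.28] 93.65 travel [ 0.444  -0.665  -0.0315] dr [-1.0e-03 -1.0e-03 -1.4e+00]
```

Call:
step_arm(series=[{"gripper": 0.06,"travel": [0.033,-0.025,-0.005],"dr": [0,0,-0.1]},{"gripper": 0.06,"travel": [0.066,-0.05,-0.01],"dr": [0,0,-0.2]},{"gripper": 0.06,"travel": [0.099,-0.075,-0.016],"dr": [0,0,-0.3]},{"gripper": 0.06,"travel": [0.132,-0.1,-0.021],"dr": [0,0,-0.4]},{"gripper": 0.06,"travel": [0.165,-0.125,-0.026],"dr": [0,0,-0.5]},{"gripper": 0.06,"travel": [0.198,-0.15,-0.031],"dr": [0,0,-0.6]},{"gripper": 0.06,"travel": [0.231,-0.175,-0.037],"dr": [0,0,-0.7]},{"gripper": 0.06,"travel": [0.264,-0.2,-0.042],"dr": [0,0,-0.8]},{"gripper": 0.06,"travel": [0.297,-0.225,-0.047],"dr": [0,0,-0.9]},{"gripper": 0.06,"travel": [0.329,-0.246,-0.052],"dr": [-0.002,-0.001,-0.987]}])

```text
clock: 0.93
eef_pos: [0.4205, -0.3384, 0.3005]
tcp_rot: [0.818, 0.576, -0.0, 0.001]
ft_force: [0.2, 0.0, -0.9]
grip_width: 0.06
```

Run:
```python
from h import *
to([.42,-.34,.30],70); to([.434,.094,.28],93.65); print(pose()[2]['q'],pose()[0])
```

```text
[0.42, -0.34, 0.3] 70 travel [-0.0017  0.0001  0.0005] dr [0.001 0.002 0.006]
[0.434, 0.094, 0.28] 93.65 travel [ 0.4117 -0.1329  0.0196] dr [ 0.     0.002 -0.407]
[ 0.84884445  0.2275458  -0.33836766  1.79899854  0.08473001  1.12789156
  0.13874281] [ 0.42050158 -0.33836498  0.30045686]
```

Call:
step_arm(series=[{"gripper": 0.05,"travel": [0.041,-0.013,0.002],"dr": [0,0,-0.04]},{"gripper": 0.05,"travel": [0.082,-0.026,0.004],"dr": [0,0,-0.08]},{"gripper": 0.05,"travel": [0.123,-0.04,0.006],"dr": [0,0,-0.12]},{"gripper": 0.05,"travel": [0.164,-0.053,0.008],"dr": [0,0,-0.16]},{"gripper": 0.05,"travel": [0.205,-0.066,0.01],"dr": [0,0,-0.2]},{"gripper": 0.05,"travel": [0.246,-0.08,0.012],"dr": [0,0,-0.24]},{"gripper": 0.05,"travel": [0.287,-0.093,0.014],"dr": [0,0,-0.28]},{"gripper": 0.05,"travel": [0.328,-0.106,0.016],"dr": [0,0,-0.32]},{"gripper": 0.05,"travel": [0.369,-0.119,0.018],"dr": [0,0,-0.36]},{"gripper": 0.05,"travel": [0.41,-0.133,0.02],"dr": [0,0,-0.407]}])

```text
clock: 1.77
eef_pos: [0.4341, 0.0769, 0.2801]
tcp_rot: [0.686, 0.728, -0.001, 0.001]
ft_force: [1.2, -1.3, -0.3]
grip_width: 0.05
```

Run:
```python
from h import *
im,m=snap('wrist','w1.png'); print(pose()[0],m); print(pose()[2]['q']); to([.434,.094,.176],93.65)
```

```text
[0.4337076  0.08590036 0.28053711] {'fovy': 58.645377698273194, 'cx': 316.6686409867521, 'cy': 247.03673057204927, 'k1': -0.09865412498801211, 'origin': array([0.42955024, 0.159602  , 0.40495482]), 'rotation': array([0.98643843, 0.02907878, 0.00493177, 0.16145997])}
[ 0.37224762  0.11087129 -0.74524636  2.00552899  0.08485971  1.05299727
 -0.33932647]
[0.434, 0.094, 0.176] 93.65 travel [0.0078 0.0006 0.1046] dr [ 0.002 -0.002  0.009]
```

View pics/w1.png

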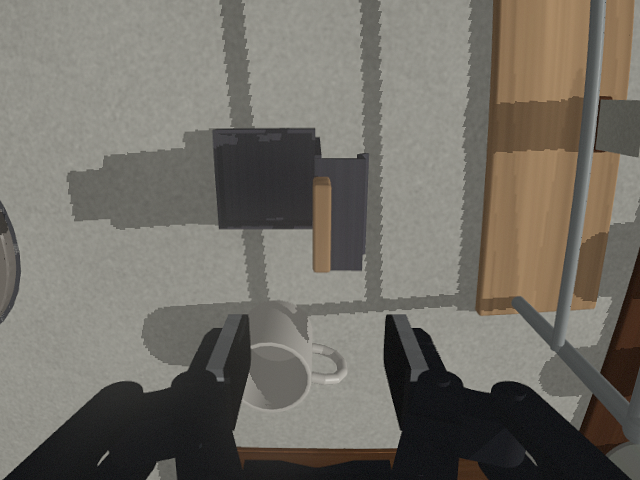

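Run:
```python
from h import *
im,m=load('w1.png')
h=cv2.cvtColor(im,cv2.COLOR_BGR2HSV);k=cv2.inRange(h,(5,60,60),(28,255,255));M=np.zeros_like(k);M[165:285,300:340]=k[165:285,300:340]
c=max(cv2.findContours(M,0,1)[0],key=cv2.contourArea);r=cv2.minAreaRect(c);print(r)
for u in cv2.boxPoints(r): print(u,np.round(onz(m,u,.184),4))
ctr=onz(m,r[0],.184);print('tab',ctr)
for row in(10,100,200,300,330):
    g=h[row,540:625]; 
    e=im[row,540:625].astype(int); 
    k=np.where((e[:,0]>=e[:,2]-12)&(e.sum(1)>0))[0]+540
    if len(k): u=(k.min()+k.max())/2; print(row,k.min(),k.max(),np.round(onz(m,(u,row),.2),4))
to(list(ctr[:2])+[.176],93.65)
```

```text
((321.5, 224.0), (94.0, 19.0), 90.0)
[312. 177.] [0.4293 0.1235 0.184 ]
[331. 177.] [0.4392 0.1241 0.184 ]
[331. 271.] [0.4428 0.0718 0.184 ]
[312. 271.] [0.4322 0.0712 0.184 ]
tab [0.4358246  0.09856859 0.184     ]
10 590 604 [0.5558 0.2134 0.2   ]
100 584 624 [0.5674 0.1735 0.2   ]
200 573 624 [0.5763 0.1247 0.2   ]
300 559 623 [0.5875 0.0688 0.2   ]
330 540 613 [0.584  0.0498 0.2   ]
[np.float64(0.4358245989277719), np.float64(0.09856858791835155), 0.176] 93.65 travel [0.0123 0.0028 0.1046] dr [ 0.002 -0.002  0.009]
```

Run:
```python
from h import *
im,m=load('w1.png')
print(m['origin'])
for u in((597,10),(589,100),(577.5,200),(565,300)): 
    p=onz(m,u,.106);print(np.round(p,4), 'pred rail axis x at this y + .006:',p[0]+.006, 'old', .6235+(.178-p[1])*.1069)
```

```text
[0.42955024 0.159602   0.40495482]
[0.6137 0.238  0.106 ] pred rail axis x at this y + .006: 0.6196610009584781 old 0.6170854582522987
[0.619  0.1785 0.106 ] pred rail axis x at this y + .006: 0.6250298104528645 old 0.6234412829301583
[0.6265 0.1073 0.106 ] pred rail axis x at this y + .006: 0.6324888768979299 old 0.6310538778245222
[0.637  0.0262 0.106 ] pred rail axis x at this y + .006: 0.6430324410514724 old 0.6397270116033682
```

Call:
step_arm(series=[{"gripper": 0.05,"travel": [0.012,0.003,0.02],"dr": [0,0,0.009]},{"gripper": 0.05,"travel": [0.012,0.003,0.04],"dr": [0,0,0.009]},{"gripper": 0.05,"travel": [0.012,0.003,0.06],"dr": [0,0,0.009]},{"gripper": 0.05,"travel": [0.012,0.003,0.08],"dr": [0,0,0.009]},{"gripper": 0.05,"travel": [0.012,0.003,0.095],"dr": [0,0,0.009]},{"gripper": 0.05,"travel": [0.012,0.003,0.1],"dr": [0,0,0.009]},{"gripper": 0.05,"travel": [0.012,0.003,0.1],"dr": [0,0,0.009]}])

```text
clock: 2.4
eef_pos: [0.436, 0.0867, 0.179]
tcp_rot: [0.69, 0.724, -0.002, -0.0]
ft_force: [0.7, -0.5, -1.1]
grip_width: 0.0499
```

Run:
```python
from h import *
print(pose()[2]); to([.4358,.0975,.176],93.65)
```

```text
{'clock': 2.4, 'q': array([ 0.29554884,  0.26429789, -0.71558509,  2.11459717,  0.233344  ,
        0.84244186, -0.51103256]), 'qd': array([ 0.00698356, -0.0298192 , -0.01066672, -0.03232248, -0.01879095,
        0.01964171,  0.01474764]), 'joint_efforts': array([ -0.24612366, -34.06412959,  -3.9692384 , -22.3233211 ,
         0.16931685,  -0.2153396 ,  -0.16080212]), 'eef_pos': array([0.43602732, 0.0867017 , 0.17895159]), 'tcp_rot': array([ 6.89565287e-01,  7.24221506e-01, -1.70832845e-03, -8.51409715e-05]), 'ft_force': array([ 0.69829484, -0.49959602, -1.08831234]), 'wrist_torque': array([ 0.02138458, -0.03138918, -0.0266593 ]), 'grip_width': 0.049890006457970974}
[0.4358, 0.0975, 0.176] 93.65 travel [0.0108 0.0003 0.0029] dr [-0.003  0.002 -0.015]
```

Call:
step_arm(series=[{"gripper": 0.05,"travel": [0.006,0,0.002],"dr": [0,0,-0.008]},{"gripper": 0.05,"travel": [0.011,0,0.003],"dr": [0,0,-0.015]},{"gripper": 0.05,"travel": [0.011,0,0.003],"dr": [0,0,-0.015]},{"gripper": 0.0,"travel": [0.011,0,0.003],"dr": [0,0,-0.015]},{"gripper": 0.0,"travel": [0.011,0,0.003],"dr": [0,0,-0.015]},{"gripper": 0.0,"travel": [0.011,0,0.003],"dr": [0,0,-0.015]},{"gripper": 0.0,"travel": [0.011,0,0.003],"dr": [0,0,-0.015]},{"gripper": 0.0,"travel": [0.011,0,0.003],"dr": [0,0,-0.015]}], force=60)

```text
clock: 3.07
eef_pos: [0.4367, 0.0981, 0.1775]
tcp_rot: [0.684, 0.729, -0.0, 0.001]
ft_force: [-1.1, -1.1, 5.7]
grip_width: 0.0088
```

Run:
```python
from h import *
s=pose()[2];print(s['eef_pos'],s['grip_width'],s['q'],s['ft_force'])
th=np.radians(6.12);ey=np.array([-np.sin(th),np.cos(th)]);ex=np.array([np.cos(th),np.sin(th)])
mid=np.array([.6245,.178])
for n,xr in(('pre',-.10),('over',0)):
  for yr in(.088,-.024):
    t=mid+ey*yr+ex*(xr-.013); print(n,yr,np.round(t,4))
to([.45,.10,.28],96.12);to([.5024,.2535,.29],96.12)
```

```text
[0.43674469 0.09807256 0.17752085] 0.008819179447513639 [ 0.27429833  0.27153863 -0.72146752  2.11157078  0.24382463  0.83878238
 -0.52982464] [-1.11196746 -1.10380871  5.66497355]
pre 0.088 [0.5028 0.2535]
pre -0.024 [0.5147 0.1421]
over 0.088 [0.6022 0.2641]
over -0.024 [0.6141 0.1528]
[0.45, 0.1, 0.28] 96.12 travel [ 0.0008  0.0135 -0.1025] dr [ 0.001  0.002 -0.043]
[0.5024, 0.2535, 0.29] 96.12 travel [ 0.1507  0.0755 -0.1127] dr [ 0.001  0.002 -0.043]
```

Call:
step_arm(series=[{"gripper": 0.0,"travel": [0,0,-0.012],"dr": [0,0,0]},{"gripper": 0.0,"travel": [0,0,-0.035],"dr": [0,0,0]},{"gripper": 0.0,"travel": [0.01,0.005,-0.06],"dr": [0,0,-0.005]},{"gripper": 0.0,"travel": [0.03,0.015,-0.085],"dr": [0,0,-0.01]},{"gripper": 0.0,"travel": [0.055,0.027,-0.105],"dr": [0,0,-0.017]},{"gripper": 0.0,"travel": [0.08,0.04,-0.113],"dr": [0,0,-0.025]},{"gripper": 0.0,"travel": [0.105,0.052,-0.113],"dr": [0,0,-0.032]},{"gripper": 0.0,"travel": [0.13,0.065,-0.113],"dr": [0,0,-0.039]},{"gripper": 0.0,"travel": [0.145,0.072,-0.113],"dr": [0,0,-0.043]},{"gripper": 0.0,"travel": [0.151,0.075,-0.113],"dr": [0,0,-0.043]}])

```text
clock: 3.9
eef_pos: [0.5015, 0.2564, 0.2891]
tcp_rot: [0.667, 0.745, -0.0, -0.0]
ft_force: [-1.0, 0.2, -3.6]
grip_width: 0.0086
```

Run:
```python
from h import *
im,m=snap('wrist','w2.png'); s=pose()[2];print(s['eef_pos'],s['grip_width'],s['q'],m['origin']); snap('scene','s2.png')
```

```text
[0.50146151 0.25621807 0.28903792] 0.008740941653722082 [ 0.04138422  0.35513705 -0.78646738  1.73827402  0.2714329   1.16182692
 -0.71369907] [0.49304779 0.33844984 0.41411871]
```

View pics/w2.png

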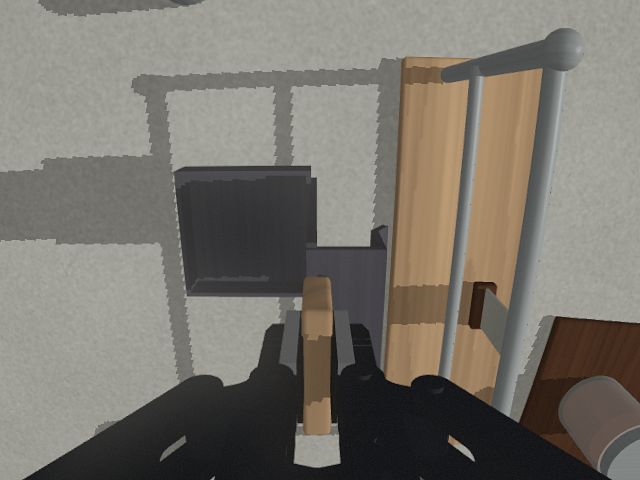

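Run:
```python
from h import *
im,m=load('w2.png')
g=cv2.GaussianBlur(im,(3,3),0).astype(int)
pts=[]
for row in range(100,300,25):
    e=g[row]; sat=e.max(1)-e.min(1)
    k=[c for c in range(490,590) if e[c,0]>=e[c,2]-3]
    # contiguous run near expected
    ex=552-(row-75)*47/335
    run=[c for c in k if abs(c-ex)<14]
    u=(min(run)+max(run))/2; p=onz(m,(u,row),.2); pts.append(p); print(row,min(run),max(run),round(ex),np.round(p,4))
pts=np.array(pts);s=np.polyfit(pts[:,1],pts[:,0],1);print('yaw',np.degrees(np.arctan(-s[0])),'x at y=.178',np.polyval(s,.178),'at .2655',np.polyval(s,.2655))
cz=.2891-.1775
for n,u,z in(('roofedge far',(386,250),.154+cz),('roofedge near',(383,368),.154+cz),('roof left far',(307,247),.152+cz),('tray FL',(175,170),.025+cz),('tray NL',(187,295),.025+cz),('tray FR',(310,168),.025+cz),('ball',(563,50),.209),('tab far end L',(302,281),.184+cz),('tab far end R',(332,281),.184+cz)): print(n,np.round(onz(m,u,z),4))
a,ma=load('s2.png');cv2.imwrite('pics/s2c.png',cv2.resize(a[150:340,240:490],None,fx=3,fy=3,interpolation=cv2.INTER_CUBIC))
```

```text
100 540 562 548 [0.6072 0.3561 0.2   ]
125 537 558 545 [0.6083 0.344  0.2   ]
150 534 555 541 [0.6099 0.3317 0.2   ]
175 530 551 538 [0.611  0.3189 0.2   ]
200 527 548 534 [0.6128 0.3059 0.2   ]
225 523 544 531 [0.6142 0.2924 0.2   ]
250 519 541 527 [0.616  0.2784 0.2   ]
275 516 537 524 [0.618  0.2639 0.2   ]
yaw 6.61943431764818 x at y=.178 0.6276417743165842 at .2655 0.6174876010109904
roofedge far [0.5238 0.2908 0.2656]
roofedge near [0.531  0.2402 0.2656]
roof left far [0.4948 0.2881 0.2636]
tray FL [0.4048 0.289  0.1366]
tray NL [0.414  0.1999 0.1366]
tray FR [0.4926 0.2994 0.1366]
ball [0.6031 0.3784 0.209 ]
tab far end L [0.494  0.2879 0.2956]
tab far end R [0.503  0.2889 0.2956]
```

View pics/s2c.png

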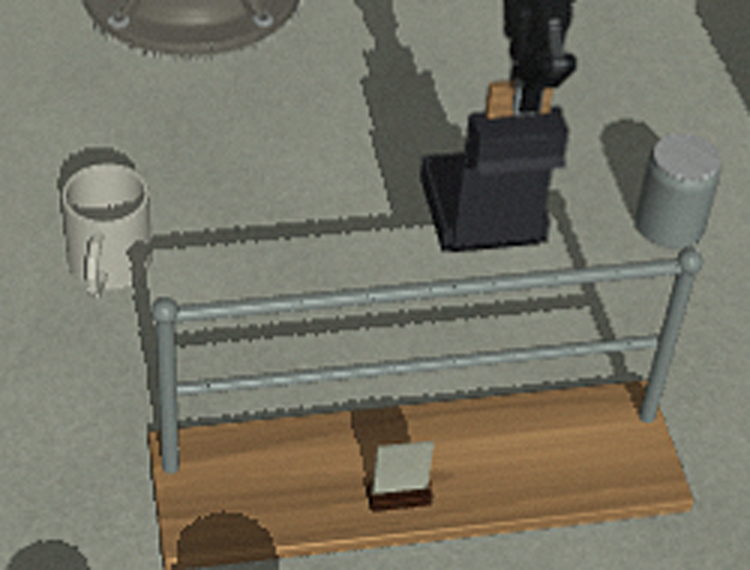

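Run:
```python
from h import *
to([.6036,.2641,.289],96.3)
```

```text
[0.6036, 0.2641, 0.289] 96.3 travel [-0.0015  0.1029 -0.0002] dr [-0.001  0.002 -0.001]
```

Call:
step_arm(series=[{"gripper": 0.0,"travel": [0,0.01,0],"dr": [0,0,0]},{"gripper": 0.0,"travel": [0,0.03,0],"dr": [0,0,0]},{"gripper": 0.0,"travel": [-0.001,0.055,0],"dr": [0,0,0]},{"gripper": 0.0,"travel": [-0.001,0.08,0],"dr": [0,0,0]},{"gripper": 0.0,"travel": [-0.001,0.096,0],"dr": [0,0,0]},{"gripper": 0.0,"travel": [-0.001,0.103,0],"dr": [0,0,0]},{"gripper": 0.0,"travel": [-0.001,0.103,0],"dr": [0,0,0]},{"gripper": 0.0,"travel": [-0.001,0.103,0],"dr": [0,0,0]}])

```text
clock: 4.67
eef_pos: [0.6036, 0.2629, 0.2894]
tcp_rot: [0.669, 0.744, -0.001, 0.001]
ft_force: [-0.3, -0.4, -2.7]
grip_width: 0.0087
```

Run:
```python
from h import *
im,m=snap('wrist','w3.png'); s=pose()[2];print(s['eef_pos'],s['ft_force'],s['q'])
to([.6036,.2641,.254],96.3)
a,ma=snap('scene','s3.png')
o=np.zeros((480,790,3),np.uint8);o[:,:350]=im[:,200:550];o[:,360:790]=cv2.resize(a[160:280,370:478],(430,480),interpolation=cv2.INTER_CUBIC);cv2.imwrite('pics/c3.png',o)
```

```text
[0.60310229 0.26339442 0.28970394] [-0.23536279  0.29911105 -3.37281124] [-0.00750551  0.51414966 -0.72807673  1.51164494  0.35376616  1.25256495
 -0.67615726]
[0.6036, 0.2641, 0.254] 96.3 travel [0.0007 0.0006 0.0357] dr [-0.001  0.003 -0.003]
```

View pics/c3.png

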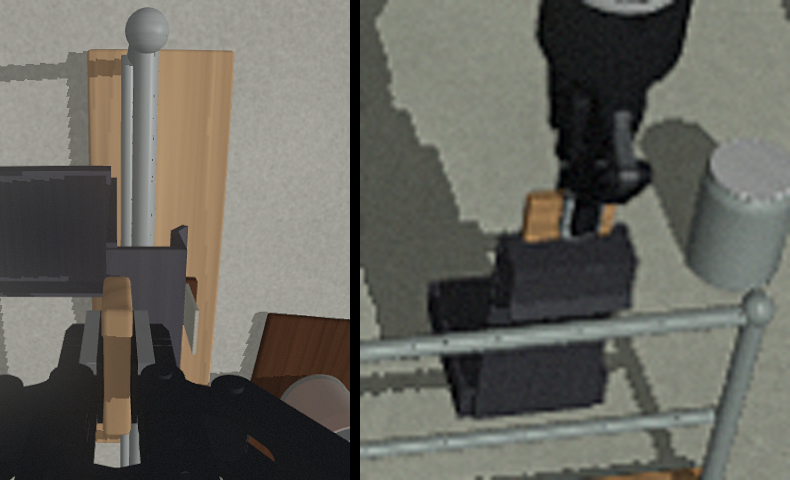

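Run:
```python
from h import *
im,m=load('w3.png')
p=np.array([.6036,.2629]);th=np.radians(6.3);ex=np.array([np.cos(th),np.sin(th)])
g=im.astype(int)
for row in(100,150,200,240):
    run=[c for c in range(325,366) if g[row,c,0]>=g[row,c,2]-3]
    u=(min(run)+max(run))/2
    q=onz(m,(u,row),.2); print(row,min(run),max(run),'rail x off in tool frame',np.dot(q[:2]-p,ex),q)
for u in((386,249),(306,245)): q=onz(m,u,.154+.1119);print('roof',np.dot(q[:2]-p,ex),q)
```

```text
100 325 356 rail x off in tool frame 0.012099144449490857 [0.6062891  0.34880099 0.2       ]
150 325 355 rail x off in tool frame 0.01209759469166735 [0.60889987 0.32513882 0.2       ]
200 325 354 rail x off in tool frame 0.012128697524264627 [0.61169896 0.30006838 0.2       ]
240 325 353 rail x off in tool frame 0.012125793645838606 [0.61404988 0.27874759 0.2       ]
roof 0.02604555484675805 [0.62597113 0.29761589 0.2659    ]
roof -0.003357695154394091 [0.59656333 0.29603894 0.2659    ]
```

Call:
step_arm(series=[{"gripper": 0.0,"travel": [0.0,0.002,0.005],"dr": [0,0,0]},{"gripper": 0.0,"travel": [0.0,0.002,0.014],"dr": [0,0,0]},{"gripper": 0.0,"travel": [0,0.002,0.024],"dr": [0,0,0]},{"gripper": 0.0,"travel": [0,0.002,0.034],"dr": [0,0,0]},{"gripper": 0.0,"travel": [0,0.002,0.042],"dr": [0,0,0]},{"gripper": 0.0,"travel": [0,0.002,0.046],"dr": [0,0,0]},{"gripper": 0.0,"travel": [0,0.002,0.048],"dr": [0,0,0]},{"gripper": 0.0,"travel": [0,0.002,0.048],"dr": [0,0,0]}])

```text
clock: 5.43
eef_pos: [0.606, 0.2639, 0.2412]
tcp_rot: [0.668, 0.744, -0.001, 0.001]
ft_force: [0.2, -0.1, -3.7]
grip_width: 0.0088
```

Call:
step_arm(series=[{"gripper": 0.0,"travel": [0,0,0.002],"dr": [0,0,0]},{"gripper": 0.0,"travel": [0,0,0.004],"dr": [0,0,0]},{"gripper": 0.0,"travel": [0,0,0.006],"dr": [0,0,0]},{"gripper": 0.0,"travel": [0,0,0.007],"dr": [0,0,0]},{"gripper": 0.0,"travel": [0,0,0.008],"dr": [0,0,0]},{"gripper": 0.0,"travel": [0,0,0.008],"dr": [0,0,0]}])

```text
clock: 5.93
eef_pos: [0.6062, 0.2639, 0.2338]
tcp_rot: [0.668, 0.744, -0.001, 0.001]
ft_force: [-0.1, 0.5, -2.4]
grip_width: 0.0086
```

Call:
step_arm(series=[{"gripper": 0.0,"travel": [0,0,0.001],"dr": [0,0,0]},{"gripper": 0.0,"travel": [0,0,0.002],"dr": [0,0,0]},{"gripper": 0.0,"travel": [0,0,0.002],"dr": [0,0,0]},{"gripper": 0.0,"travel": [0,0,0.002],"dr": [0,0,0]}])

```text
clock: 6.27
eef_pos: [0.6063, 0.264, 0.2336]
tcp_rot: [0.668, 0.744, -0.0, 0.001]
ft_force: [-3.7, -2.5, 6.7]
grip_width: 0.0088
```

Run:
```python
from h import *
s=pose()[2];print(s['eef_pos'],s['ft_force'],s['wrist_torque'])
# card via wrist pic w2: foot/card + scene refine
a,ma=load('s3.png');b,mb=load('top0.png')
h=cv2.cvtColor(a,cv2.COLOR_BGR2HSV)
roi=(355,290,395,325);k=cv2.inRange(h,(0,0,130),(180,60,255));M=np.zeros_like(k);M[290:325,355:395]=k[290:325,355:395]
c=max(cv2.findContours(M,0,1)[0],key=cv2.contourArea);bx=cv2.boxPoints(cv2.minAreaRect(c));print(bx)
p=c.reshape(-1,2)
tl=p[np.argmin(p.sum(1))];tr=p[np.argmin(p[:,1]-p[:,0])];print(tl,tr)
P=[onz(ma,q,.086) for q in(tl,tr)];print(P,(P[0]+P[1])/2)
mid=np.array([.6265,.178]);th=np.radians(6.3);ey=np.array([-np.sin(th),np.cos(th)]);ex=np.array([np.cos(th),np.sin(th)])
for nm,q in(('scene',(P[0]+P[1])/2),('tri',np.array([.679,.1601,0])),('top',np.array([.6775,.1574,0])),('tcp',s['eef_pos'])): print(nm,'yr',np.dot(q[:2]-mid,ey),'xr',np.dot(q[:2]-mid,ex))
```

```text
[0.60628015 0.26398187 0.23357415] [-3.66551803 -2.49669549  6.70352158] [-0.58127801  0.76287017 -0.01178854]
[[365. 297.]
 [384. 297.]
 [384. 313.]
 [365. 313.]]
[366 299] [384 298]
[array([0.68468521, 0.14071154, 0.086     ]), array([0.68278973, 0.18268219, 0.086     ])] [0.68373747 0.16169687 0.086     ]
scene yr -0.022485592996858796 xr 0.05510279474791377
tri yr -0.023552952434927603 xr 0.050218705992867325
top yr -0.026072045548019996 xr 0.04843148191973868
tcp yr 0.08768143738836864 xr -0.010662575051916734
```

Call:
step_arm(series=[{"gripper": 0.0,"travel": [0,0,-0.001],"dr": [0,0,0]},{"gripper": 0.0,"travel": [-0.006,0,-0.001],"dr": [0,0,0]},{"gripper": 0.0,"travel": [-0.018,0,-0.001],"dr": [0,0,0]},{"gripper": 0.0,"travel": [-0.032,0,-0.001],"dr": [0,0,0]},{"gripper": 0.0,"travel": [-0.046,0,-0.001],"dr": [0,0,0]},{"gripper": 0.0,"travel": [-0.06,0,-0.001],"dr": [0,0,0]},{"gripper": 0.0,"travel": [-0.074,0,-0.001],"dr": [0,0,0]},{"gripper": 0.0,"travel": [-0.088,0,-0.001],"dr": [0,0,0]},{"gripper": 0.0,"travel": [-0.1,0,-0.001],"dr": [0,0,0]},{"gripper": 0.0,"travel": [-0.109,0,-0.001],"dr": [0,0,0]}])

```text
clock: 7.1
eef_pos: [0.6182, 0.1537, 0.2336]
tcp_rot: [0.669, 0.743, -0.0, 0.001]
ft_force: [-1.3, 4.5, 4.2]
grip_width: 0.0088
```

Call:
step_arm(series=[{"gripper": 0.0,"travel": [-0.002,0,0],"dr": [0,0,0]},{"gripper": 0.0,"travel": [-0.002,0,0],"dr": [0,0,0]},{"gripper": 0.0,"travel": [-0.002,0,0],"dr": [0,0,0]},{"gripper": 0.0,"travel": [-0.002,0,0],"dr": [0,0,0]}])

```text
clock: 7.43
eef_pos: [0.6186, 0.1509, 0.2336]
tcp_rot: [0.669, 0.743, -0.001, 0.002]
ft_force: [-1.5, 0.2, 7.5]
grip_width: 0.0089
```

Run:
```python
from h import *
a,ma=snap('scene','s4.png');b,mb=snap('top','t4.png');s=pose()[2];print(s['eef_pos'],s['ft_force'],s['wrist_torque'],s['q'])
o=np.zeros((480,800,3),np.uint8)
o[:,:440]=cv2.resize(a[190:310,330:440],(440,480),interpolation=cv2.INTER_CUBIC);o[:480,450:800]=cv2.resize(b[175:295,250:337],(350,480),interpolation=cv2.INTER_CUBIC);cv2.imwrite('pics/c4.png',o)
```

```text
[0.61861153 0.15097948 0.2336127 ] [-1.70986961  1.20945833  6.2022968 ] [0.2691865  0.48112622 0.03026715] [ 0.16453933  0.52124824 -0.70600436  1.63043511  0.37026599  1.1276701
 -0.53242317]
```

View pics/c4.png

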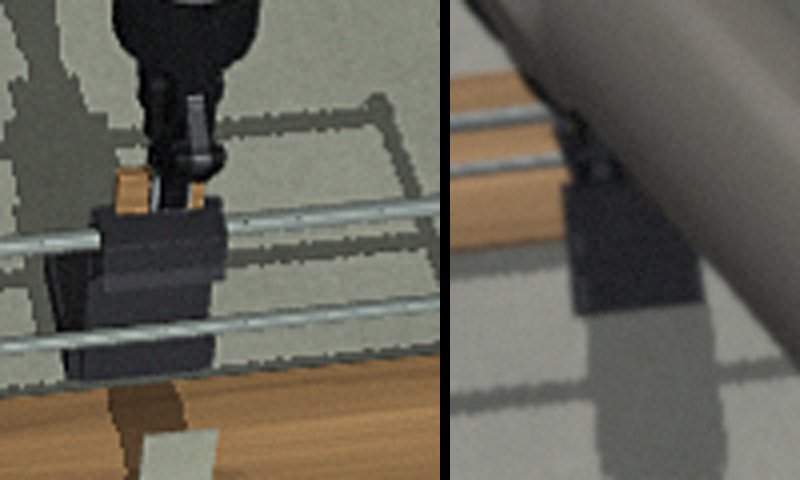

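Run:
```python
from h import *
a,ma=load('s4.png');S=lambda x,y:(330+x/4,190+y/4)
mid=np.array([.6265,.178]);th=np.radians(6.3);ey=np.array([-np.sin(th),np.cos(th)]);ex=np.array([np.cos(th),np.sin(th)])
f=lambda u,z:(lambda q:(round(float(np.dot(q[:2]-mid,ex)),4),round(float(np.dot(q[:2]-mid,ey)),4)))(onz(ma,u,z))
for n,p,z in(('tab L',(116,170),.24),('tab R',(204,165),.24),('roof L',(93,207),.21),('roof R',(221,198),.21),('lipbot L',(104,290),.176),('lipbot R',(223,279),.176),('card L',(145,437),.086),('card R',(218,430),.086)): print(n,f(S(*p),z))
s=pose()[2];q=s['eef_pos'];print(np.dot(q[:2]-mid,ex),np.dot(q[:2]-mid,ey))
```

```text
tab L (-0.0134, -0.0561)
tab R (-0.011, -0.0073)
roof L (-0.0151, -0.0672)
roof R (-0.0126, 0.0052)
lipbot L (0.0171, -0.065)
lipbot R (0.0178, 0.0029)
card L (0.0545, -0.043)
card R (0.0552, -0.0001)
-0.010805911393051862 -0.025991703261685924
```

Call:
step_arm(series=[{"gripper": 0.0,"travel": [0.003,0,0],"dr": [0,0,0]},{"gripper": 0.0,"travel": [0.007,0,0],"dr": [0,0,0]},{"gripper": 0.0,"travel": [0.009,0,0],"dr": [0,0,0]},{"gripper": 0.0,"travel": [0.009,0,-0.0015],"dr": [0,0,0]},{"gripper": 0.0,"travel": [0.009,0,-0.0015],"dr": [0,0,0]},{"gripper": 0.03,"travel": [0.009,0,-0.0015],"dr": [0,0,0]},{"gripper": 0.035,"travel": [0.009,0,-0.0015],"dr": [0,0,0]},{"gripper": 0.035,"travel": [0.009,0,-0.0015],"dr": [0,0,0]},{"gripper": 0.035,"travel": [0.009,0,-0.0015],"dr": [0,0,0]},{"gripper": 0.035,"travel": [0.009,0,-0.02],"dr": [0,0,0]}])

```text
clock: 8.37
eef_pos: [0.6153, 0.1616, 0.2497]
tcp_rot: [0.668, 0.744, -0.003, -0.001]
ft_force: [0.1, -0.6, -0.3]
grip_width: 0.0352
```

Run:
```python
from h import *
print(pose()[2]['grip_width'],pose()[2]['ft_force'])
to([.61,.16,.34],96.2); to([.57,-.08,.36],60); to([.506,-.305,.36],30)
```

```text
0.035177522179858645 [ 0.14472215 -0.6308373  -0.29723608]
[0.61, 0.16, 0.34] 96.2 travel [-0.0013 -0.006  -0.0902] dr [-0.006  0.003 -0.001]
[0.57, -0.08, 0.36] 60 travel [-0.2357 -0.0716 -0.1091] dr [-0.004  0.005  0.631]
[0.506, -0.305, 0.36] 30 travel [-0.4525 -0.1593 -0.1079] dr [-0.003  0.006  1.155]
```

Call:
step_arm(series=[{"gripper": 0.035,"travel": [0,0,-0.03],"dr": [0,0,0]},{"gripper": 0.06,"travel": [0,0,-0.065],"dr": [0,0,0.03]},{"gripper": 0.08,"travel": [-0.02,-0.005,-0.09],"dr": [0,0,0.13]},{"gripper": 0.085,"travel": [-0.055,-0.015,-0.1],"dr": [0,0,0.24]},{"gripper": 0.085,"travel": [-0.09,-0.027,-0.1],"dr": [0,0,0.36]},{"gripper": 0.085,"travel": [-0.125,-0.04,-0.1],"dr": [0,0,0.48]},{"gripper": 0.085,"travel": [-0.16,-0.05,-0.1],"dr": [0,0,0.6]},{"gripper": 0.085,"travel": [-0.195,-0.06,-0.1],"dr": [0,0,0.72]},{"gripper": 0.085,"travel": [-0.23,-0.07,-0.1],"dr": [0,0,0.84]},{"gripper": 0.085,"travel": [-0.265,-0.08,-0.1],"dr": [0,0,0.94]}])

```text
clock: 9.2
eef_pos: [0.5651, -0.1108, 0.3539]
tcp_rot: [0.934, 0.358, 0.0, 0.001]
ft_force: [0.3, -0.4, -0.0]
grip_width: 0.0852
```

Run:
```python
from h import *
print(pose()[2]['q'])
a,ma=snap('scene','s5.png')
to([.506,-.305,.34],6.2)
S=a[190:310,330:440];cv2.imwrite('pics/c5.png',cv2.resize(S,(770,600)[:2] if 0 else (550,600),interpolation=cv2.INTER_CUBIC))
```

```text
[ 0.48639493  0.27157619 -0.4977714   1.63665394  0.13718553  1.2665024
 -0.87552829]
[0.506, -0.305, 0.34] 6.2 travel [-0.1646  0.1012  0.0149] dr [0.007 0.004 0.608]
```

View pics/c5.png

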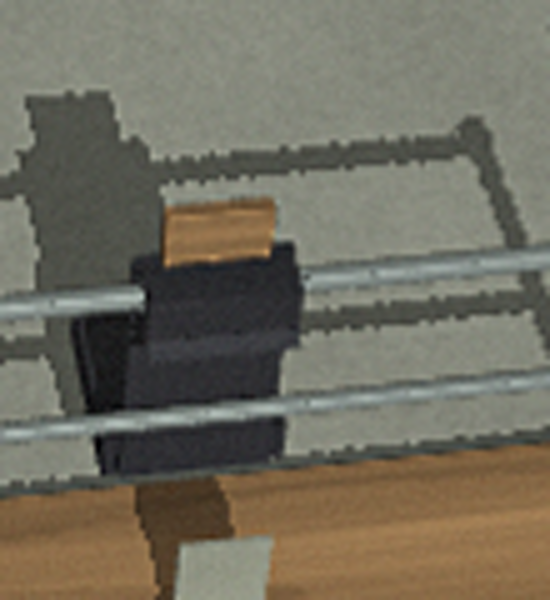

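Run:
```python
from h import *
a,ma=load('s5.png');S=lambda x,y:(330+x/5,190+y/5)
mid=np.array([.6265,.178]);th=np.radians(6.3);ey=np.array([-np.sin(th),np.cos(th)]);ex=np.array([np.cos(th),np.sin(th)])
f=lambda u,z:(lambda q:(round(float(np.dot(q[:2]-mid,ex)),4),round(float(np.dot(q[:2]-mid,ey)),4)))(onz(ma,u,z))
for n,p,z in(('tab L',(164,207),.24),('tab R',(276,199),.24),('roof L',(132,258),.21),('roof R',(296,243),.21),('lipbot L',(146,360),.176),('lipbot R',(299,346),.176),('card L',(181,543),.086),('card R',(272,538),.086)): print(n,f(S(*p),z))
```

```text
tab L (-0.0156, -0.0472)
tab R (-0.0141, 0.0028)
roof L (-0.0146, -0.0602)
roof R (-0.0142, 0.0146)
lipbot L (0.0166, -0.0576)
lipbot R (0.0174, 0.0123)
card L (0.0527, -0.0428)
card R (0.0554, -0.0004)
```

Call:
step_arm(series=[{"gripper": 0.085,"travel": [-0.025,0.015,0.002],"dr": [0,0,0.1]},{"gripper": 0.085,"travel": [-0.055,0.034,0.005],"dr": [0,0,0.2]},{"gripper": 0.085,"travel": [-0.085,0.052,0.008],"dr": [0,0,0.3]},{"gripper": 0.085,"travel": [-0.115,0.071,0.01],"dr": [0,0,0.4]},{"gripper": 0.085,"travel": [-0.14,0.086,0.013],"dr": [0,0,0.5]},{"gripper": 0.085,"travel": [-0.158,0.097,0.015],"dr": [0,0,0.57]},{"gripper": 0.085,"travel": [-0.165,0.101,0.015],"dr": [0.007,0.004,0.608]},{"gripper": 0.085,"travel": [-0.165,0.101,0.015],"dr": [0.007,0.004,0.608]},{"gripper": 0.085,"travel": [-0.165,0.101,0.015],"dr": [0.007,0.004,0.608]}])

```text
clock: 10.0
eef_pos: [0.5122, -0.2938, 0.339]
tcp_rot: [0.998, 0.066, 0.001, -0.003]
ft_force: [0.3, 1.4, -0.5]
grip_width: 0.0851
```

Run:
```python
from h import *
im,m=snap('wrist','w5.png');print(pose()[0],pose()[2]['q'],m['origin'])
h=cv2.cvtColor(im,cv2.COLOR_BGR2HSV);k=cv2.inRange(h,(15,120,80),(28,255,255))
for c in cv2.findContours(k,0,1)[0]:
    if cv2.contourArea(c)>300:
        e=cv2.fitEllipse(c);print(cv2.contourArea(c),cv2.boundingRect(c),e,[np.round(onz(m,e[0],z),4) for z in(.156,.111,.086)])
```

```text
[ 0.5126115  -0.29289253  0.33914135] [ 0.66661439  0.2869225  -0.3134608   1.63232567  0.08497492  1.2373687
 -1.09931393] [ 0.59293678 -0.2826528   0.46431351]
3160.0 (297, 280, 65, 63) ((329.0118408203125, 311.03253173828125), (62.552547454833984, 64.34223175048828), 90.20946502685547) [array([ 0.4393, -0.3111,  0.156 ]), array([ 0.4169, -0.3152,  0.111 ]), array([ 0.4045, -0.3176,  0.086 ])]
3815.0 (299, 192, 70, 72) ((333.3448791503906, 227.92906188964844), (68.70252227783203, 70.81684875488281), 171.37490844726562) [array([ 0.5082, -0.3046,  0.156 ]), array([ 0.4958, -0.3078,  0.111 ]), array([ 0.4889, -0.3095,  0.086 ])]
4078.0 (291, 52, 73, 75) ((326.8641052246094, 88.93561553955078), (70.77259826660156, 73.41928100585938), 4.638905048370361) [array([ 0.6057, -0.2861,  0.156 ]), array([ 0.6075, -0.2866,  0.111 ]), array([ 0.6086, -0.2868,  0.086 ])]
```

View pics/w5.png

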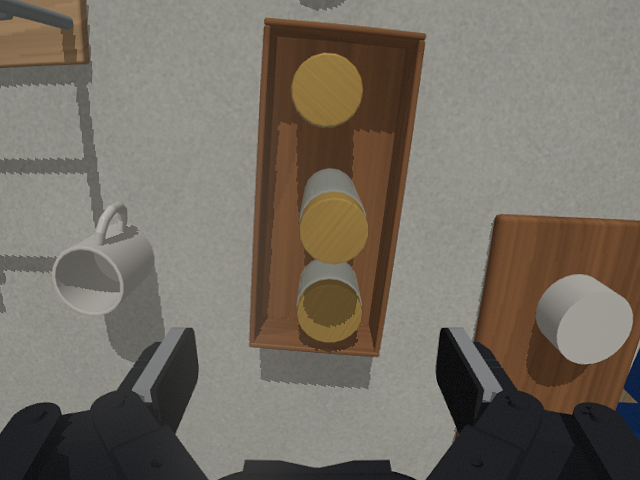

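Run:
```python
from h import *
to([.5075,-.305,.20],6.2);to([.5075,-.305,.146],6.2)
```

```text
[0.5075, -0.305, 0.2] 6.2 travel [-0.0071  0.0122  0.139 ] dr [-0.007 -0.003  0.026]
[0.5075, -0.305, 0.146] 6.2 travel [-0.0072  0.0126  0.193 ] dr [-0.007 -0.003  0.026]
```

Call:
step_arm(series=[{"gripper": 0.085,"travel": [-0.005,0.009,0.03],"dr": [0,0,0.02]},{"gripper": 0.085,"travel": [-0.007,0.0125,0.065],"dr": [-0.003,0,0.026]},{"gripper": 0.085,"travel": [-0.007,0.0125,0.1],"dr": [-0.003,0,0.026]},{"gripper": 0.085,"travel": [-0.007,0.0125,0.13],"dr": [-0.003,0,0.026]},{"gripper": 0.085,"travel": [-0.007,0.0125,0.139],"dr": [-0.003,0,0.026]},{"gripper": 0.085,"travel": [-0.007,0.0125,0.139],"dr": [-0.003,0,0.026]},{"gripper": 0.085,"travel": [-0.007,0.0125,0.139],"dr": [-0.003,0,0.026]}])

```text
clock: 10.63
eef_pos: [0.5077, -0.3065, 0.201]
tcp_rot: [0.999, 0.053, 0.002, -0.001]
ft_force: [-0.3, 0.0, 1.2]
grip_width: 0.085
```

Run:
```python
from h import *
print(pose()[0],pose()[2]['ft_force']);to([.5075,-.305,.146],6.2)
```

```text
[ 0.50772351 -0.30646565  0.20104133] [-0.27317879  0.04399446  1.21209831]
[0.5075, -0.305, 0.146] 6.2 travel [-0.0002 -0.0013  0.055 ] dr [-0.003 -0.003 -0.002]
```

Call:
step_arm(series=[{"gripper": 0.085,"travel": [0,-0.001,0.02],"dr": [-0.003,-0.003,0]},{"gripper": 0.085,"travel": [0,-0.001,0.04],"dr": [-0.003,-0.003,0]},{"gripper": 0.085,"travel": [0,-0.001,0.055],"dr": [-0.003,-0.003,0]},{"gripper": 0.085,"travel": [0,-0.001,0.055],"dr": [-0.003,-0.003,0]},{"gripper": 0.06,"travel": [0,-0.001,0.055],"dr": [-0.003,-0.003,0]},{"gripper": 0.05,"travel": [0,-0.001,0.055],"dr": [-0.003,-0.003,0]},{"gripper": 0.03,"travel": [0,-0.001,0.055],"dr": [-0.003,-0.003,0]},{"gripper": 0.03,"travel": [0,-0.001,0.055],"dr": [-0.003,-0.003,0]},{"gripper": 0.03,"travel": [0,-0.001,0.055],"dr": [-0.003,-0.003,0]},{"gripper": 0.03,"travel": [0,-0.001,0.055],"dr": [-0.003,-0.003,0]}], force=50)

```text
clock: 11.47
eef_pos: [0.508, -0.3067, 0.1474]
tcp_rot: [0.999, 0.052, 0.001, 0.001]
ft_force: [-0.1, 0.7, 5.8]
grip_width: 0.0518
```

Run:
```python
from h import *
print(pose()[0],pose()[2]['ft_force'],pose()[2]['grip_width'])
mid=np.array([.6265,.178]);th=np.radians(6.3);ey=np.array([-np.sin(th),np.cos(th)]);ex=np.array([np.cos(th),np.sin(th)])
t=mid+ey*-.022+ex*-.062;print('tray centre',t)
to([.5075,-.305,.32],6.2);to([t[0],t[1],.32],6.2)
```

```text
[ 0.50799683 -0.30671816  0.14742589] [-0.12583344  0.71496357  5.80717147] 0.05183137796207741
tray centre [0.56728858 0.14932933]
[0.5075, -0.305, 0.32] 6.2 travel [ 1.000e-04 -1.300e-03 -1.726e-01] dr [ 0.002 -0.002 -0.004]
[np.float64(0.5672885756057818), np.float64(0.14932933169234125), 0.32] 6.2 travel [ 0.1067 -0.447  -0.1734] dr [ 0.002 -0.002 -0.004]
```

Call:
step_arm(series=[{"gripper": 0.03,"travel": [0,0,-0.006],"dr": [0,0,0]},{"gripper": 0.03,"travel": [0,0,-0.02],"dr": [0,0,0]},{"gripper": 0.03,"travel": [0,0,-0.04],"dr": [0,0,0]},{"gripper": 0.03,"travel": [0,0,-0.065],"dr": [0,0,0]},{"gripper": 0.03,"travel": [0,0,-0.09],"dr": [0,0,0]},{"gripper": 0.03,"travel": [0,0,-0.115],"dr": [0,0,0]},{"gripper": 0.03,"travel": [0,0,-0.14],"dr": [0,0,0]},{"gripper": 0.03,"travel": [0,0,-0.158],"dr": [0,0,0]},{"gripper": 0.03,"travel": [0,0,-0.168],"dr": [0,0,0]},{"gripper": 0.03,"travel": [0,0,-0.173],"dr": [0,0,0]}])

```text
clock: 12.3
eef_pos: [0.5069, -0.3064, 0.3199]
tcp_rot: [0.999, 0.052, 0.001, 0.001]
ft_force: [1.0, -0.9, -3.0]
grip_width: 0.0517
```

Run:
```python
from h import *
s=pose()[2];print(pose()[0],s['ft_force'],s['grip_width'],s['q']);to([.567,.149,.32],6.2)
```

```text
[ 0.50693574 -0.30642583  0.31990347] [ 1.0482354  -0.89360356 -3.00526004] 0.051738565649469936 [ 0.67584425  0.29987606 -0.29992181  1.65771669  0.0951956   1.19642763
 -1.11326619]
[0.567, 0.149, 0.32] 6.2 travel [ 0.1069 -0.4468 -0.0008] dr [ 0.002 -0.001 -0.004]
```

Call:
step_arm(series=[{"gripper": 0.03,"travel": [0.001,-0.006,0],"dr": [0,0,0]},{"gripper": 0.03,"travel": [0.005,-0.02,0],"dr": [0,0,0]},{"gripper": 0.03,"travel": [0.01,-0.042,0],"dr": [0,0,0]},{"gripper": 0.03,"travel": [0.016,-0.068,0],"dr": [0,0,0]},{"gripper": 0.03,"travel": [0.022,-0.094,0],"dr": [0,0,0]},{"gripper": 0.03,"travel": [0.029,-0.12,0],"dr": [0,0,0]},{"gripper": 0.03,"travel": [0.035,-0.146,0],"dr": [0,0,0]},{"gripper": 0.03,"travel": [0.041,-0.172,0],"dr": [0,0,0]},{"gripper": 0.03,"travel": [0.047,-0.198,0],"dr": [0,0,0]},{"gripper": 0.03,"travel": [0.053,-0.224,0],"dr": [0,0,0]}])

```text
clock: 13.13
eef_pos: [0.535, -0.075, 0.3161]
tcp_rot: [0.999, 0.053, -0.002, -0.0]
ft_force: [-0.6, 0.0, -3.7]
grip_width: 0.0513
```

Call:
step_arm(series=[{"gripper": 0.03,"travel": [0.006,-0.026,0],"dr": [0,0,0]},{"gripper": 0.03,"travel": [0.012,-0.052,0],"dr": [0,0,0]},{"gripper": 0.03,"travel": [0.019,-0.078,0],"dr": [0,0,0]},{"gripper": 0.03,"travel": [0.025,-0.104,0],"dr": [0,0,0]},{"gripper": 0.03,"travel": [0.031,-0.13,0],"dr": [0,0,0]},{"gripper": 0.03,"travel": [0.037,-0.156,0],"dr": [0,0,0]},{"gripper": 0.03,"travel": [0.044,-0.182,0],"dr": [0,0,0]},{"gripper": 0.03,"travel": [0.049,-0.204,0],"dr": [0,0,0]},{"gripper": 0.03,"travel": [0.052,-0.217,0],"dr": [0,0,0]},{"gripper": 0.03,"travel": [0.053,-0.223,0],"dr": [0,0,0]}])

```text
clock: 13.97
eef_pos: [0.5643, 0.1528, 0.3164]
tcp_rot: [0.999, 0.054, -0.002, -0.0]
ft_force: [-0.3, 0.1, -2.8]
grip_width: 0.0514
```

Call:
step_arm(series=[{"gripper": 0.03,"travel": [0,0,0],"dr": [0,0,0]},{"gripper": 0.03,"travel": [0,0,0],"dr": [0,0,0]},{"gripper": 0.03,"travel": [0,0,0],"dr": [0,0,0]},{"gripper": 0.03,"travel": [0,0,0],"dr": [0,0,0]}])

```text
clock: 14.3
eef_pos: [0.5659, 0.1474, 0.3175]
tcp_rot: [0.999, 0.051, -0.001, 0.001]
ft_force: [-0.1, 0.3, -3.7]
grip_width: 0.0517
```

Run:
```python
from h import *
im,m=snap('wrist','w6.png');a,ma=snap('scene','s6.png');b,mb=snap('top','t6.png')
s=pose()[2];print(pose()[0],s['ft_force'],s['grip_width'],s['q']);to([.567,.149,.25],6.2)
o=np.zeros((600,800,3),np.uint8);o[:300,:400]=cv2.resize(im,(400,300),interpolation=cv2.INTER_AREA)
o[:,410:]=cv2.resize(a[150:330,325:442],(390,600),interpolation=cv2.INTER_CUBIC)
o[310:600,:400]=cv2.resize(b[190:306,240:400],(400,290),interpolation=cv2.INTER_CUBIC)
cv2.imwrite('pics/c6.png',o)
```

```text
[0.56586981 0.1482783  0.31769438] [-0.36462305 -0.53204212 -3.53196666] 0.05198088955787657 [ 0.06153619  0.3202067  -0.53730236  1.66309532  0.17357535  1.20717204
 -1.98421692]
[0.567, 0.149, 0.25] 6.2 travel [ 0.0013 -0.0006  0.0677] dr [ 0.001  0.001 -0.006]
```

View pics/c6.png

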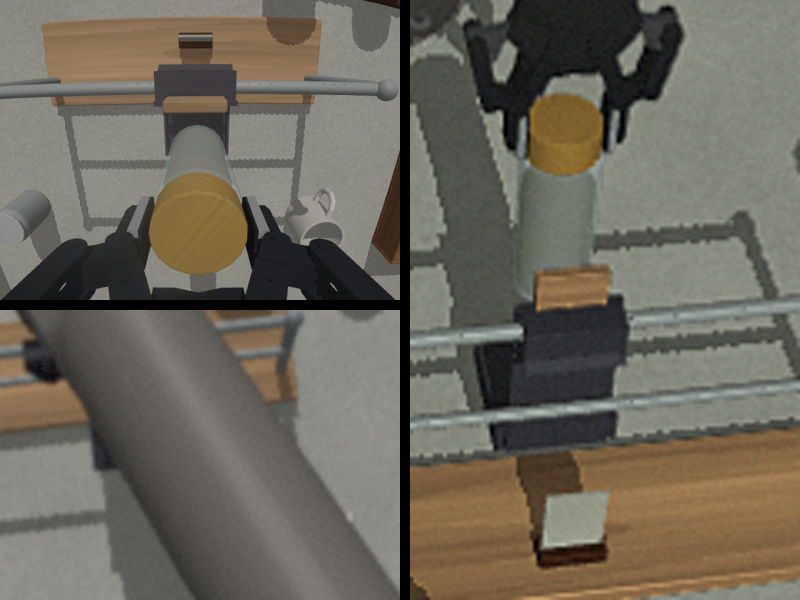

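Run:
```python
from h import *
im,m=load('w6.png')
mid=np.array([.6265,.178]);th=np.radians(6.3);ey=np.array([-np.sin(th),np.cos(th)]);ex=np.array([np.cos(th),np.sin(th)])
f=lambda q:np.round((np.dot(q[:2]-mid,ex),np.dot(q[:2]-mid,ey)),4)
W=lambda x,y:(x*1.6,y*1.6)
h=cv2.cvtColor(im,cv2.COLOR_BGR2HSV);k=cv2.inRange(h,(5,60,60),(28,255,255));M=np.zeros_like(k);M[150:185,245:380]=k[150:185,245:380]
c=max(cv2.findContours(M,0,1)[0],key=cv2.contourArea);x,y,w,hh=cv2.boundingRect(c);print(x,y,w,hh)
for n,u,z in(('tabL',(x,y+2),.24),('tabR',(x+w,y+2),.24),('roofL',W(155,67),.21),('roofR',W(236,67),.21),('cardL',W(179,35),.086),('cardR',W(212,35),.086),('rail',W(280,87),.2),('rail',W(110,87),.2)): print(n,f(onz(m,u,z)))
k=cv2.inRange(h,(15,120,80),(28,255,255));M=np.zeros_like(k);M[240:450,230:410]=k[240:450,230:410]
c=max(cv2.findContours(M,0,1)[0],key=cv2.contourArea);e=cv2.fitEllipse(c);q=onz(m,e[0],.3175-.1474+.156);print('lid',q,f(q),'tcp',f(pose()[0]))
```

```text
260 154 105 28
tabL [-0.0042  0.0034]
tabR [-0.0047 -0.0459]
roofL [0.018  0.0125]
roofR [ 0.0173 -0.0554]
cardL [ 0.0561 -0.0004]
cardR [ 0.0557 -0.0416]
rail [ 0.0001 -0.0969]
rail [0.0016 0.0555]
lid [0.57114061 0.14912279 0.3261    ] [-0.0582 -0.0226] tcp [-0.0635 -0.0229]
```

Call:
step_arm(series=[{"gripper": 0.03,"travel": [0.0015,0,0.01],"dr": [0,0,0]},{"gripper": 0.03,"travel": [0.0015,0,0.03],"dr": [0,0,0]},{"gripper": 0.03,"travel": [0.0015,0,0.05],"dr": [0,0,0]},{"gripper": 0.03,"travel": [0.0015,0,0.07],"dr": [0,0,0]},{"gripper": 0.03,"travel": [0.0015,0,0.085],"dr": [0,0,0]},{"gripper": 0.03,"travel": [0.0015,0,0.095],"dr": [0,0,0]},{"gripper": 0.03,"travel": [0.0015,0,0.1],"dr": [0,0,0]},{"gripper": 0.03,"travel": [0.0015,0,0.103],"dr": [0,0,0]},{"gripper": 0.03,"travel": [0.0015,0,0.105],"dr": [0,0,0]},{"gripper": 0.03,"travel": [0.0015,0,0.105],"dr": [0,0,0]}])

```text
clock: 15.28
eef_pos: [0.5675, 0.1496, 0.213]
tcp_rot: [0.999, 0.052, -0.0, 0.0]
ft_force: [0.6, 0.0, -2.9]
grip_width: 0.0515
```

Run:
```python
from h import *
s=pose()[2];print(pose()[0],s['ft_force'],s['wrist_torque'],s['grip_width']);to([.568,.149,.2004],6.2)
```

```text
[0.56745926 0.14956077 0.21297692] [ 0.64257213  0.04133595 -2.94304793] [-0.00188971  0.01354106  0.00056385] 0.05148965616936537
[0.568, 0.149, 0.2004] 6.2 travel [0.0005 0.0006 0.0126] dr [ 0.     0.    -0.004]
```

Inside the tray walls, no contact. Down gently.

Call:
step_arm(series=[{"gripper": 0.03,"travel": [0,0,0.002],"dr": [0,0,0]},{"gripper": 0.03,"travel": [0,0,0.004],"dr": [0,0,0]},{"gripper": 0.03,"travel": [0,0,0.006],"dr": [0,0,0]},{"gripper": 0.03,"travel": [0,0,0.008],"dr": [0,0,0]},{"gripper": 0.03,"travel": [0,0,0.009],"dr": [0,0,0]},{"gripper": 0.03,"travel": [0,0,0.01],"dr": [0,0,0]},{"gripper": 0.03,"travel": [0,0,0.01],"dr": [0,0,0]}])

```text
clock: 15.87
eef_pos: [0.567, 0.1494, 0.2024]
tcp_rot: [0.999, 0.052, -0.001, 0.0]
ft_force: [-0.0, -0.7, -4.0]
grip_width: 0.0514
```

Call:
step_arm(series=[{"gripper": 0.03,"travel": [0,0,0.001],"dr": [0,0,0]},{"gripper": 0.03,"travel": [0,0,0.0015],"dr": [0,0,0]},{"gripper": 0.03,"travel": [0,0,0.0015],"dr": [0,0,0]}])

```text
clock: 16.12
eef_pos: [0.5671, 0.1494, 0.201]
tcp_rot: [0.999, 0.052, -0.001, 0.0]
ft_force: [0.0, 0.4, -3.8]
grip_width: 0.0514
```

Call:
step_arm(series=[{"gripper": 0.03,"travel": [0,0,0.001],"dr": [0,0,0]},{"gripper": 0.03,"travel": [0,0,0.0015],"dr": [0,0,0]},{"gripper": 0.03,"travel": [0,0,0.0015],"dr": [0,0,0]}])

```text
clock: 16.37
eef_pos: [0.5673, 0.1495, 0.1999]
tcp_rot: [0.999, 0.052, -0.0, 0.0]
ft_force: [-0.1, -0.5, -0.8]
grip_width: 0.0515
```

Call:
step_arm(series=[{"gripper": 0.03,"travel": [0,0,0.001],"dr": [0,0,0]},{"gripper": 0.03,"travel": [0,0,0.001],"dr": [0,0,0]},{"gripper": 0.03,"travel": [0,0,0.001],"dr": [0,0,0]}])

```text
clock: 16.62
eef_pos: [0.5675, 0.1496, 0.199]
tcp_rot: [0.999, 0.052, -0.0, 0.0]
ft_force: [-0.1, -0.3, 1.9]
grip_width: 0.0513
```

Call:
step_arm(series=[{"gripper": 0.054,"travel": [0,0,0],"dr": [0,0,0]},{"gripper": 0.058,"travel": [0,0,0],"dr": [0,0,0]},{"gripper": 0.064,"travel": [0,0,0],"dr": [0,0,0]},{"gripper": 0.072,"travel": [0,0,0],"dr": [0,0,0]},{"gripper": 0.08,"travel": [0,0,0],"dr": [0,0,0]},{"gripper": 0.08,"travel": [0,0,0],"dr": [0,0,0]},{"gripper": 0.08,"travel": [0,0,-0.01],"dr": [0,0,0]},{"gripper": 0.08,"travel": [0,0,-0.025],"dr": [0,0,0]},{"gripper": 0.08,"travel": [0,0,-0.05],"dr": [0,0,0]},{"gripper": 0.08,"travel": [0,0,-0.08],"dr": [0,0,0]}])

```text
clock: 17.45
eef_pos: [0.5662, 0.1491, 0.2788]
tcp_rot: [0.999, 0.052, -0.002, 0.0]
ft_force: [0.9, -0.4, 0.3]
grip_width: 0.0799
```

Call:
step_arm(series=[{"gripper": 0.08,"travel": [-0.01,0,-0.03],"dr": [0,0,0]},{"gripper": 0.08,"travel": [-0.02,0.02,-0.06],"dr": [0,0,0]},{"gripper": 0.08,"travel": [-0.03,0.05,-0.07],"dr": [0,0,0]},{"gripper": 0.08,"travel": [-0.04,0.08,-0.07],"dr": [0,0,0]},{"gripper": 0.08,"travel": [-0.05,0.11,-0.07],"dr": [0,0,0]},{"gripper": 0.08,"travel": [-0.06,0.14,-0.07],"dr": [0,0,0]},{"gripper": 0.08,"travel": [-0.06,0.17,-0.07],"dr": [0,0,0]},{"gripper": 0.08,"travel": [-0.06,0.2,-0.07],"dr": [0,0,0]},{"gripper": 0.08,"travel": [-0.06,0.2,-0.07],"dr": [0,0,0]},{"gripper": 0.08,"travel": [-0.06,0.2,-0.07],"dr": [0,0,0]}])

```text
clock: 18.28
eef_pos: [0.5282, -0.0576, 0.3494]
tcp_rot: [0.999, 0.05, -0.0, 0.0]
ft_force: [-1.7, 1.3, -0.2]
grip_width: 0.0798
```

Run:
```python
from h import *
a,ma=snap('scene','s7.png');b,mb=snap('top','t7.png');s=pose()[2];print(s['eef_pos'],s['ft_force'],s['clock'])
o=np.zeros((600,800,3),np.uint8)
o[:,:390]=cv2.resize(a[150:330,325:442],(390,600),interpolation=cv2.INTER_CUBIC)
o[:300,400:]=cv2.resize(a,(400,300),interpolation=cv2.INTER_AREA);o[300:,400:]=cv2.resize(b,(400,300),interpolation=cv2.INTER_AREA)
cv2.imwrite('pics/c7.png',o)
```

```text
[ 0.52830031 -0.05460902  0.34927414] [ 0.63946004 -0.04477533  0.59006593] 18.3833
```

Run:
```python
from h import *
a,ma=load('s7.png');a5,_=load('s5.png');b,mb=load('t7.png')
mid=np.array([.6265,.178]);th=np.radians(6.3);ey=np.array([-np.sin(th),np.cos(th)]);ex=np.array([np.cos(th),np.sin(th)])
f=lambda q:np.round((np.dot(q[:2]-mid,ex),np.dot(q[:2]-mid,ey)),4)
def blobs(im,lo,hi,roi,mn):
    x0,y0,x1,y1=roi;h=cv2.cvtColor(im,cv2.COLOR_BGR2HSV);k=cv2.inRange(h,lo,hi);M=np.zeros_like(k);M[y0:y1,x0:x1]=k[y0:y1,x0:x1]
    return [c for c in cv2.findContours(M,0,1)[0] if cv2.contourArea(c)>mn]
print('predicted lid box scene',proj(ma,np.r_[mid+ey*-.0215+ex*-.06,.209]),proj(ma,np.r_[mid+ey*-.0215+ex*-.06,.185]),'tab',proj(ma,np.r_[mid+ey*-.0215+ex*-.013,.24]))
for im,n in((a5,'s5'),(a,'s7')):
    for c in blobs(im,(5,70,60),(28,255,255),(335,170,415,245),15): print(n,cv2.contourArea(c),cv2.boundingRect(c))
for c in blobs(b,(15,110,80),(28,255,255),(240,200,400,330),40):
    e=cv2.fitEllipse(c);q=onz(mb,e[0],.209);print('top lid',cv2.boundingRect(c),q,f(q))
# differences of dark caddy silhouette between s5 and s7 in hook/plate area, and mug/tin regions
for n,(x0,y0,x1,y1) in dict(hook=(350,238,395,290),mug=(255,200,292,250),tin=(450,190,482,235),basket=(145,200,220,320)).items():
    a0=load('scene0.png')[0] if n!='hook' else a5
    d=cv2.absdiff(a0,a)[y0:y1,x0:x1].max(2);print(n,'px changed',(d>40).sum(),'of',d.size)
for c in blobs(a,(15,130,100),(28,255,255),(140,195,230,320),40): print('basket lids',cv2.boundingRect(c))
for c in blobs(b,(15,130,80),(28,255,255),(415,190,500,325),60): print('top basket lids',cv2.boundingRect(c))
```

```text
predicted lid box scene [[369.54962336 225.90670978]] [[368.87717144 233.15582561]] tab [[374.50107482 231.18226002]]
s5 240.0 (362, 229, 23, 15)
s7 513.0 (356, 216, 29, 26)
top lid (278, 220, 22, 21) [0.55286481 0.14881985 0.209     ] [-0.0764 -0.0209]
hook px changed 78 of 2340
mug px changed 0 of 1850
tin px changed 0 of 1440
basket px changed 744 of 9000
basket lids (170, 260, 24, 22)
basket lids (169, 207, 25, 21)
top basket lids (471, 283, 10, 22)
top basket lids (455, 208, 11, 20)
```

Run:
```python
from h import *
a,ma=load('s7.png');a5,_=load('s5.png');b,mb=load('t7.png')
mid=np.array([.6265,.178]);th=np.radians(6.3);ey=np.array([-np.sin(th),np.cos(th)]);ex=np.array([np.cos(th),np.sin(th)])
for xr in(-.06,-.07,-.076): 
    P=np.r_[mid+ey*-.0215+ex*xr,.209]
    ring=[P+np.r_[.0265*(ex*np.cos(t)+ey*np.sin(t)),0] for t in np.linspace(0,6.28,60)]
    s=proj(ma,ring);t=proj(mb,ring);print(xr,'scene cols',s[:,0].min(),s[:,0].max(),'toprow',s[:,1].min(),'top box',t.min(0),t.max(0))
h=cv2.cvtColor(a,cv2.COLOR_BGR2HSV)
for r in range(213,246,2): print(r,' '.join('%3d,%3d'%tuple(h[r,c,[0,2]]) for c in(360,366,370,374,380)))
# top view column profile through jar along x: rows 205..300 at col 289
g=cv2.cvtColor(b,cv2.COLOR_BGR2HSV)
print([ (r,*map(int,g[r,289])) for r in range(200,285,4)])
```

```text
-0.06 scene cols 357.99090949147046 381.114078504976 toprow 217.75088370508018 top box [277.61486471 213.29738126] [299.41731691 234.5850272 ]
-0.07 scene cols 357.2263357757605 380.236571965956 toprow 214.75129297015428 top box [278.01781667 217.25612989] [299.86059503 238.62188545]
-0.076 scene cols 356.7711260921193 379.71404670910243 toprow 212.96563204197682 top box [278.2605908  219.63855192] [300.12747695 241.05092611]
213  33,133  30,136  42,139  39,137  39,137
215  36,139  54,142  44,140  36,138  42,141
217  51,142  20,115  20,109  32,134  36,139
219  19,117  20,112  19,115  19,111  36,142
221  20,112  20,113  20,113  19,117  60, 73
223  19,113  18,119  20,129  19,126  70, 77
225  18, 78  20, 88  19, 70  22, 67  73, 79
227  20, 71  19, 74  19, 70  19, 62  20,120
229  20, 68  15, 99  14,106  16,105  14,110
231  20, 68  16,154  17,135  16,136  17,134
233  19, 72  16,140  17,146  16,150  17,150
235  19, 65  16,154  16,155  17,149  17,145
237  45,114  16,133  16,133  16,131  16,138
239  72, 56  16,148  16,159  17,180  15,100
241 120, 39  12, 60 105, 38 105, 39 105, 40
243  90, 43 120, 43 110, 41  90, 40 135, 41
245 108, 42 107, 40 108, 49 120, 44 113, 40
[(200, 110, 45, 51), (204, 14, 96, 117), (208, 14, 97, 71), (212, 143, 64, 32), (216, 98, 34, 30), (220, 20, 148, 79), (224, 20, 152, 89), (228, 20, 149, 118), (232, 20, 155, 130), (236, 20, 148, 129), (240, 18, 136, 105), (244, 30, 18, 69), (248, 90, 6, 41), (252, 45, 8, 62), (256, 30, 8, 91), (260, 36, 14, 93), (264, 23, 11, 90), (268, 30, 8, 90), (272, 24, 14, 90), (276, 38, 12, 86), (280, 35, 18, 84), (284, 30, 11, 91)]
```

Run:
```python
from h import *
a,_=load('s7.png');a5,_=load('s5.png')
k=lambda im,r:(lambda h:[c for c in range(345,400) if 10<=h[r,c,0]<=18 and h[r,c,1]>70 and h[r,c,2]>95])(cv2.cvtColor(im,cv2.COLOR_BGR2HSV))
for r in(231,234,237): print([(min(q),max(q)) for q in(k(a5,r),k(a,r))])
n,_=snap('scene','s8.png');d=cv2.absdiff(n,a).max(2)[170:300,335:430];print('changed since s7',(d>30).sum())
s=ctrl.get_state();print(s['clock'],s['ft_force'],np.abs(s['qd']).max())
ctrl.job_done()
```

```text
[(363, 384), (363, 383)]
[(363, 384), (362, 383)]
[(363, 383), (362, 382)]
changed since s7 0
18.4333 [ 0.19972694  0.27585669 -0.11617618] 0.007797703546950691
the job is handed in; nothing more can be done
```

I hung the caddy on the rail's left part, about 104 to 111 mm left of the card depending on which measurement is used. Keeping hold of the tab, I slid it right until it was at the card. The scene camera showed it about 9 mm too far right, so I slid it back by that much. I then lifted the tall jar by its lid and lowered it gently into the tray; my highest force reading was about 6 N, while gripping the lid. After letting go I backed the arm away and handed the job in at 18.4 s.

**Last checks:**
- **Caddy position:** it was centred on the card to about 1 mm before the jar went in. Its tab shifted by at most 1 pixel sideways after that.
- **Stillness and contact:** the caddy area of the scene picture did not change between the last two frames. The wrist force was near zero with the arm clear of everything.
- **Mug and tin:** their areas in the scene picture are identical to the first frame.
- **Shorter jars:** both lids still show in the basket. The far one has not moved in the scene picture, and I saw nothing disturb the near one.

**Disagreements and gaps:**
- **Jar position:** the top camera put the jar's lid about 16 mm nearer the robot than I aimed. The scene camera suggested less. That camera reads about 4 mm too near. I put the rest down to the loaded caddy settling back a few millimetres in its hook and leaning about 3 degrees, which would still be within limits. I worked this out from the hook's geometry rather than measuring it.
- **Final placing not viewed:** I had used all 12 picture views by then, so I checked it only with numbers taken from the images.

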